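# Open the left-hand threaded tea tin

## Task

Unscrew the cap of the orange tea tin and set the cap down, open side down, flat inside the rim of the round lid rest. The cap has a left-hand thread: it loosens clockwise seen from above, so feel that it is giving, and never force the thread, neither by turning hard against its stop nor by pulling on a cap that still holds. Leave everything else where it stands.

Things in the scene. Friction and masses are not known exactly. Their poses are not given: they have to be found in the camera images.
- cap: orange plastic twist cap, 65 to 105 g, screwed onto the tin at the start: round skirt 68 mm across, 25 mm high, open below, about 2 mm sideways play on the neck. Origin: centre of its lower rim; z up; x along the grip bar on top. The force between cap and tin must stay under 60 N, of which the seal makes 8 to 12 N; 1 N m against a stop puts about 40 N more on the thread.
- cap_bar (a point): centre of the straight upright grip bar on the cap, 38 mm above the cap's lower rim: bar 52 mm long (along x), 14 mm thick, rising from 25 mm (the cap's flat top) to 52 mm above the rim. The cap sits on a left-hand thread: clockwise seen from above loosens it, and it rises 2 mm per radian.
- tin_mouth (a point): centre of the tin's neck, 110 mm above the trolley top. How far the cap is screwed on cannot be seen: it comes free after 0.3 to 1.3 rad clockwise, lifts straight off in the next 0.1 rad or so, then meets a hard stop. Seal and thread drag stays under 0.5 N m. Counter-clockwise: hard stop within 0.02 to 1 rad. Lifting is blocked until free; 20 mm of lift clears the neck.
- tin: orange plastic tin, 86 mm across, shoulder 85 mm high, fixed: it cannot turn in its 104 mm square steel holder. Origin: centre under the holder. Its yaw does not tell where the thread ends. The stops are hard: 0.03 rad of turn against one adds about 0.5 N m. Pressed against the stop it is pinched: ease back 0.03 to 0.08 rad, until the moment is gone, then lift. Once free, lifting takes under 20 N.
- lid_rest: round grey hard silicone lid rest, fixed: 100 mm across, 9 mm high, with a flat recess 92 mm across whose floor is 5 mm above the trolley top. Origin: under its centre on the trolley top.
- kettle: electric kettle, steel, about 155 mm across and 212 mm tall, loop handle with a toggle switch; origin under its centre; bystander
- cup_a: glass cup, 72 mm across, 85 mm tall; origin under its centre; bystander
- cup_b: second glass cup, same as the first; bystander
- jar: closed glass jar, 68 mm across, 105 mm tall, stuck down; origin under its centre; bystander
- mug: white mug, 80 mm across, 90 mm tall; origin under its centre; bystander
- spoon: steel spoon 140 mm long lying along its x axis; origin on the underside; bystander
- tea_box: cardboard box 75 x 130 x 80 mm, fixed; origin under its centre; bystander
There are look-alikes about, which are no part of the job. Leave any blue or turquoise look-alike of the tin alone.

How it is judged:
By the outcome, as a careful person would: the job done as asked, in the order asked, and still so for the second after the job is handed in, with the robot touching nothing.
It also fails if it takes over 61 s, if anything falls off the work surface, if the arm or the gripper's body presses on something with over 40 N, if the wrist force passes 120 N, or if a joint passes its speed limit or range.

## Robot

A 7-joint arm with a two-finger parallel gripper is mounted at the origin on the work surface. World frame = base frame: x ahead of the robot, y to its left, z up, the work surface at z = 0. Lengths are in m, angles in rad, forces in N, time in s.
With the tool pointing down it reaches from about 0.425 to 0.875 m from the base axis. Payload 4.7 kg.
Tool frame: the origin (TCP) lies on the mounting face of the last link; the fingertips stand 182 mm ahead of it and the grasp point (between the pads) lies 164 mm ahead of it; x points along the fingers, y is the direction in which the jaws open and shut, and the axes are right-handed (so a half turn about x gives the same grasp; the last joint's range is limited). The gripper opens to 87 mm and grips with 3 to 60 N. Pads are 19 mm wide; open, the fingers measure 117 mm over their backs; the gripper's body (75 mm by 190 mm) begins 51 mm behind the grasp point.
Start: joints at [1.283, 0.321, -0.07, 1.45, 0.023, 1.371, -0.057], TCP at [0.193, -0.621, 0.405] pointing down, gripper open.
Joint ranges: [-2.86, 2.86], [-0.3, 2.09], [-1.38, 1.24], [0.06, 2.45], [-1.56, 4.7], [0.09, 2.05], [-2.69, 2.69]. Speed limits (rad/s): [2.57, 2.57, 3.14, 3.14, 3.14, 3.14, 3.14].

## Interface

Orientations are given as a rotation vector (axis times angle).
In Python, from bench import monitor, get_image, ctrl gives the robot as it stands.
- The arm moves only by the shell command python3 -m creep 'ROWS' [FORCE]. ROWS is JSON, a list of rows, each a list of 7 numbers: the shift along the tool's x, y, z in mm, then the turn, a rotation vector about the tool's x, y, z in rad, then the finger opening in mm, from 0 to 87. A call has 1 to 5 rows; each row shifts and turns the commanded pose from where the row before left it, along the tool's axes as they then stand; what a row does not reach is not made up. A row lasts 1/10 s, in which the tool goes at most 50 mm and 8.59 degrees, less where a joint would pass 70% of its speed; a pose out of reach is approached as far as the arm can. A call is refused whole if a number of a shift passes 50 or a number of a turn 0.15, either way. A call with a gripper value outside its range is refused whole. The fingers move at their own pace and stop on an object; FORCE is the grip in N (left out, the last holds). Time passes only in rows, so rows that do not move let the fingers close. It gives the time, the measured TCP pose, the force and the opening at its end, in the units of the state.
- monitor.get_state(): the state, without advancing time (a new reading comes with each control period).
- get_image(name): name is "scene" or "top"; returns a dict with "img" (420x560x3 uint8, red, green, blue), "mtx" (3x3 intrinsics, pixels), "D" ([k1, k2, p1, p2, k3] as OpenCV has them; the pictures are not rectified), "view" (4x4, takes a point from world to camera coordinates). Camera axes: x right, y up, looking along -z (the intrinsics and any distortion apply to the point x, -y, -z); pixel columns grow to the right and rows downward; lengths in m; the calibration is good to about 2 mm. A picture is of the moment at which its call begins. There is no depth.
- ctrl.close_job(): hands the job in, once; it reports no verdict.
The state is a dict: "time": time; "joint_positions": joint angles; "qd": joint speeds; "joint_torque": joint torques, N m; "position": TCP position; "tool_rot": TCP orientation; "ft_force": force on the tool from outside, world axes, zero at the start; "torque": the same for the moment, N m; "grip_width": opening from 0.0 (shut) to 1.0 (fully open).
Only numpy, scipy, OpenCV 4.12 (cv2) and the standard library are available. Lean on these libraries where they do the work, as an engineer would, in place of code of your own. Each camera call takes 0.05 s, during which the arm holds its last target.

## Working session

There is one attempt and no reset: what is moved stays moved. The work goes in short steps, Python scripts to look and compute and a shell command to move; the robot and the scene stay as the last step left them, time stands still between calls to the robot, and variables do not carry over. Pictures are saved under pics/ and viewed, and the job is handed in when it is done.

```bash
ls; mkdir -p pics
python3 - <<'E'
from bench import monitor, get_image, ctrl
import cv2
print(monitor.get_state())
for n in("scene","top"):
    d=get_image(n); cv2.imwrite(f"pics/{n}0.png",d["img"][:,:,::-1]); print(n,d["mtx"],d["D"],d["view"])
E
```

```text
pics
{'time': 0.0, 'joint_positions': array([ 1.28311315,  0.32182597, -0.07005428,  1.45168996,  0.02261809,
        1.37077013, -0.05684453]), 'qd': array([ 0.00077266, -0.00108683,  0.00213627,  0.00120156, -0.00069452,
        0.00094396, -0.00048663]), 'joint_torque': array([ 3.74149386e-04, -4.91297150e+01, -4.03531976e-01, -3.12536681e+01,
       -6.37151767e-02,  4.38858045e-02,  1.98449525e-04]), 'position': array([ 0.19308414, -0.62044551,  0.4036515 ]), 'tool_rot': array([ 2.05929467,  0.31517971, -2.06014811]), 'ft_force': array([-0.44503904,  0.64749372, -0.5631198 ]), 'torque': array([ 0.05710114, -0.03242188,  0.02245704]), 'grip_width': 1.0021510496910022}
scene [[408.76565366   0.         284.31791176]
 [  0.         408.76565366 207.96671982]
 [  0.           0.           1.        ]] [-0.01786327  0.          0.          0.          0.        ] [[-0.16352461  0.98633273  0.02018511  0.06987313]
 [-0.68816734 -0.12870442  0.71404544  0.27726294]
 [ 0.7068843   0.10287327  0.69980831 -1.49124295]
 [ 0.          0.          0.          1.        ]]
top [[538.31238683   0.         283.18753991]
 [  0.         538.31238683 213.40877589]
 [  0.           0.           1.        ]] [-0.09997187  0.          0.          0.          0.        ] [[ 0.00738503 -0.99977951 -0.01965671  0.01795139]
 [ 0.99579873  0.00555861  0.09140015 -0.52771329]
 [-0.09127073 -0.02024912  0.99562022 -1.28475668]
 [ 0.          0.          0.          1.        ]]
```

View pics/scene0.png

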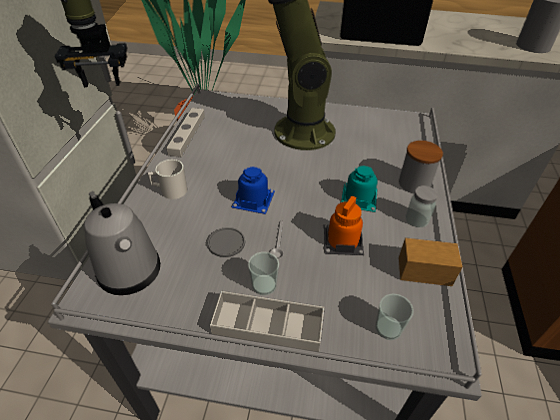

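View pics/top0.png

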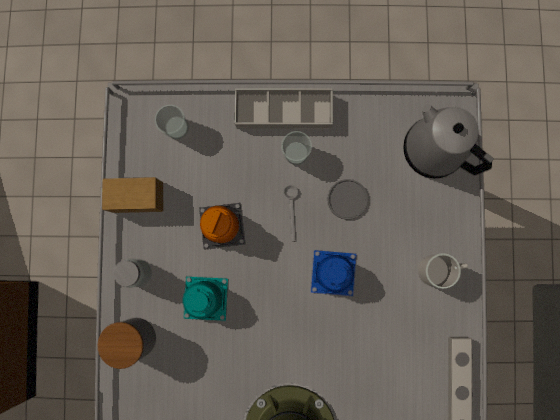

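The scene view shows the orange tin near (346,230) and the lid rest at (226,242). In the top view they are at (220,225) and (348,200). I'll zoom in to measure.

Run:
```python
import cv2,numpy as np
a=cv2.imread("pics/top0.png")[190:260,190:260]; b=cv2.imread("pics/top0.png")[165:235,313:383]
cv2.imwrite("pics/z1.png",np.hstack([cv2.resize(a,(400,400),interpolation=cv2.INTER_CUBIC),cv2.resize(b,(400,400),interpolation=cv2.INTER_CUBIC)]))
a=cv2.imread("pics/scene0.png")[190:260,310:380]; b=cv2.imread("pics/scene0.png")[207:277,191:261]
cv2.imwrite("pics/z2.png",np.hstack([cv2.resize(a,(400,400),interpolation=cv2.INTER_CUBIC),cv2.resize(b,(400,400),interpolation=cv2.INTER_CUBIC)]))
```

```text
(no output)
```

View pics/z1.png

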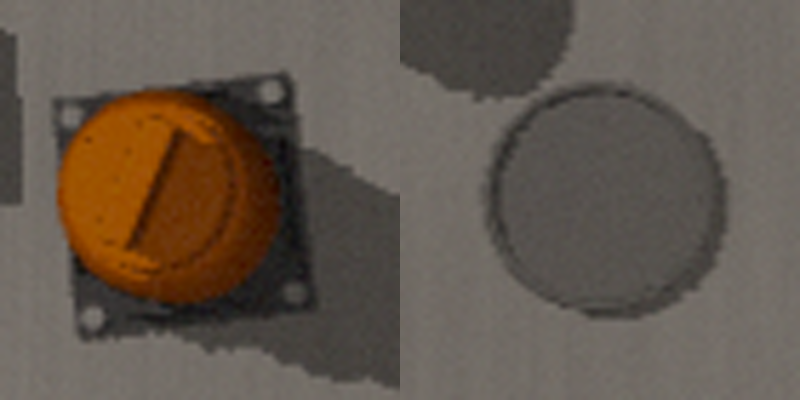

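View pics/z2.png

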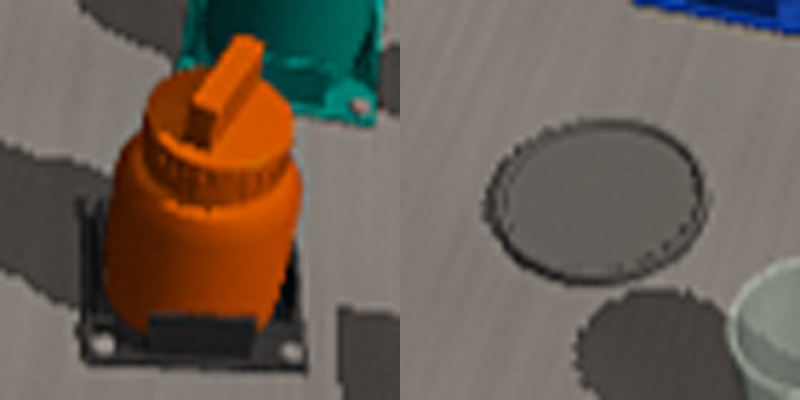

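```bash
cat > h.py <<'E'
import cv2,numpy as np,json
from bench import monitor,get_image
F=np.diag([1,-1,-1.])
def cam(n,save=None):
    d=get_image(n)
    if save: cv2.imwrite(save,d["img"][:,:,::-1])
    return d
def proj(d,P):
    V=np.array(d["view"]);R=F@V[:3,:3];t=F@V[:3,3]
    return cv2.projectPoints(np.array(P,float).reshape(-1,1,3),cv2.Rodrigues(R)[0],t,d["mtx"],np.array(d["D"]))[0][:,0]
def ray(d,px,z):
    V=np.array(d["view"]);R=F@V[:3,:3];t=F@V[:3,3]
    u=cv2.undistortPoints(np.array(px,float).reshape(-1,1,2),d["mtx"],np.array(d["D"]))[:,0]
    D=np.c_[u,np.ones(len(u))]@R; c=-R.T@t
    return c+D*((z-c[2])/D[:,2])[:,None]
E
python3 - <<'E'
from h import *
from scipy.optimize import least_squares
S=cam("scene");T=cam("top")
k=70/400
h=np.array([[55,100],[290,72],[315,308],[80,340]])*k+190
print("holder",ray(T,h,.003).round(4), ray(T,h,.003).mean(0))
# bar corners in scene
L,H=.026,.007
obs=np.array([[195,103],[218,113],[265,45],[240,35],[190,135],[213,145]])*k+[310,190]
a=np.array([[55,0]])
def mod(p,sg=1):
    x,y,z,w=p;c,s=np.cos(w),np.sin(w);e=np.array([c,s]);n=np.array([-s,c])
    f=lambda l,t,zz:np.r_[np.array([x,y])+e*l+n*t,z+zz]
    return e,n,f
# e points toward front (robot-away?) ; front = nearer camera (+x)
def res(p):
    e,n,f=mod(p)
    P=[f(L,-H,.052),f(L,H,.052),f(-L,H,.052),f(-L,-H,.052),f(L,-H,.025),f(L,H,.025)]
    return (proj(S,P)-obs).ravel()
r=least_squares(res,[.6,.15,.09,0.],x_scale=.01)
print(r.x,np.abs(r.fun).max(),r.fun.round(1))
# lid ellipse: outlines
for nm,d,o,c in (("scene",S,[191,207],np.array([[487,200],[708,200],[600,118],[595,285]])),("top",T,[313,165],np.array([[488,195],[725,200],[600,82],[610,318]]))):
    q=(c-[400,0])*k+o; print(nm,ray(d,q,.009).round(4), ray(d,q,.006).mean(0))
print(monitor.get_state()['time'])
E
```

```text
holder [[0.5431 0.2298 0.003 ]
 [0.5559 0.1273 0.003 ]
 [0.4536 0.1151 0.003 ]
 [0.4389 0.2168 0.003 ]] [0.49788169 0.17226184 0.003     ]
[ 0.40215834  0.18307679  0.00122624 -0.38004321] 0.8498180879336985 [-0.1 -0.8  0.5 -0.7 -0.1  0.4 -0.2  0.3 -0.3  0.4  0.1  0.5]
scene [[ 0.5797 -0.1871  0.009 ]
 [ 0.561  -0.0853  0.009 ]
 [ 0.5194 -0.1489  0.009 ]
 [ 0.6198 -0.1239  0.009 ]] [ 0.56750226 -0.13721818  0.006     ]
top [[ 0.565  -0.0895  0.009 ]
 [ 0.5634 -0.1918  0.009 ]
 [ 0.6145 -0.138   0.009 ]
 [ 0.5121 -0.1419  0.009 ]] [ 0.5640726 -0.140611   0.006    ]
0.2
```

Run:
```python
from h import *
from scipy.optimize import least_squares
S=cam("scene");T=cam("top")
k=70/400;L,H=.026,.007
obs=np.array([[195,103],[218,113],[265,45],[240,35],[190,135],[213,145]])*k+[310,190]
# top view cap top outline (25mm) circle? bar dark side edge: base/edge line
def f(p):
    x,y,z,w=p;c,s=np.cos(w),np.sin(w);e=np.array([c,s]);n=np.array([-s,c])
    return lambda l,t,zz:np.r_[np.array([x,y])+e*l+n*t,z+zz]
def pts(p):
    g=f(p);return [g(L,-H,.052),g(L,H,.052),g(-L,H,.052),g(-L,-H,.052),g(L,-H,.025),g(L,H,.025)]
c0=np.array([.498,.1723])
r=least_squares(lambda p:np.r_[(proj(S,pts(p))-obs).ravel(),(p[:2]-c0)/.0015],[.5,.17,.09,-.4],x_scale=.01)
print(r.x,r.fun.round(1))
def draw(d,p,lid):
    im=d["img"][:,:,::-1].copy();im=cv2.resize(im,None,fx=6,fy=6,interpolation=cv2.INTER_CUBIC)
    g=f(p);a=np.linspace(0,6.28,60)
    def pl(P,c=(255,255,0)): cv2.polylines(im,[((proj(d,P)+.5)*6-.5).astype(int).reshape(-1,1,2)],False,c,1)
    q=[(L,-H),(L,H),(-L,H),(-L,-H),(L,-H)]
    pl([g(*s,.052) for s in q]);pl([g(*s,.025) for s in q],(0,255,0))
    for zz in(0,.025):pl([[p[0]+.034*np.cos(t),p[1]+.034*np.sin(t),p[2]+zz] for t in a],(0,0,255))
    for R,zz in((.05,.009),(.046,.009),(.05,0)):pl([[lid[0]+R*np.cos(t),lid[1]+R*np.sin(t),zz] for t in a],(255,0,255))
    o=[]
    for P in([p[0],p[1],.12],[lid[0],lid[1],.005]):
        u=(proj(d,[P])[0]*6).astype(int);o.append(cv2.resize(im[u[1]-210:u[1]+210,u[0]-210:u[0]+210],(400,400)))
    return np.hstack(o)
for n,d in(("s",S),("t",T)):cv2.imwrite(f"pics/ov_{n}.png",draw(d,r.x,(.5655,-.139)))
```

```text
[ 0.49799447  0.17488258  0.09200364 -0.34831818] [-0.9 -0.7  0.3 -0.5  0.1 -1.  -0.7 -1.1 -1.4  1.4 -0.2  1.6 -0.   1.7]
```

View pics/ov_s.png

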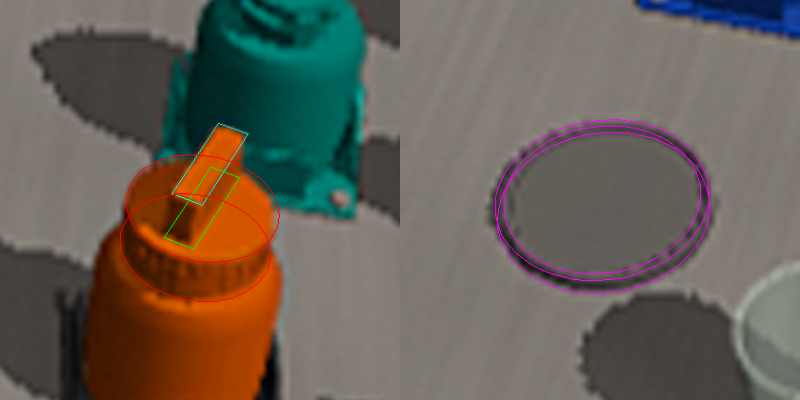

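View pics/ov_t.png

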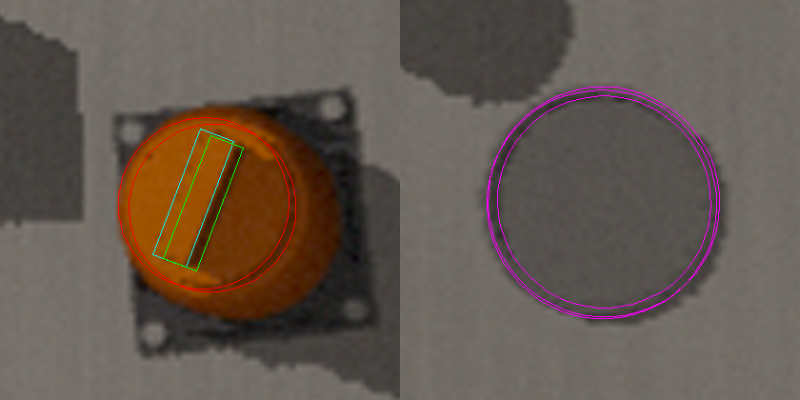

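Lid rest at (0.5655,-0.139). Cap at about (0.498,0.1735), bar yaw about -0.35, lower rim at about 0.092. These agree with the stated sizes. Next I'll work out the moves.

```bash
cat >> h.py <<'E'
from scipy.spatial.transform import Rotation as Ro
def go(tgt,yaw=None,rel=True):
    s=monitor.get_state();R=Ro.from_rotvec(s["tool_rot"]).as_matrix()
    p=np.array(s["position"]);print("t",round(s["time"],2),"pos",p.round(4),"q",np.round(s["joint_positions"],2),"grip",round(s["grip_width"],3))
    print("xaxis",R[:,0].round(3),"yawY",np.arctan2(R[1,1],R[0,1]).round(3),"F",np.round(s["ft_force"],1),"M",np.round(s["torque"],2))
    y0=np.arctan2(R[1,1],R[0,1])
    if tgt is not None:
        yaw=y0 if yaw is None else yaw
        Rt=np.c_[[0,0,-1],[np.cos(yaw),np.sin(yaw),0],np.cross([0,0,-1],[np.cos(yaw),np.sin(yaw),0])]
        print("shift mm",(R.T@(np.array(tgt)-p)*1000).round(1),"turn",Ro.from_matrix(R.T@Rt).as_rotvec().round(3))
E
python3 - <<'E'
from h import *
for az,r in((-.95,.6),(-.6,.57),(-.25,.55),(.05,.54),(.3346,.527)):
    print(az);go([r*np.cos(az),r*np.sin(az),.44],1.223)
go([.498,.1735,.44],-1.919)
E
```

```text
-0.95
t 0.3 pos [ 0.1932 -0.6206  0.4044] q [ 1.28  0.32 -0.07  1.45  0.02  1.37 -0.06] grip 0.999
xaxis [-0.     0.001 -1.   ] yawY -1.269 F [-0.7 -0.3 -0.4] M [ 0.05 -0.02 -0.03]
shift mm [ -35.6  -80.2 -188.2] turn [-2.492e+00 -1.000e-03  0.000e+00]
-0.6
t 0.3 pos [ 0.1932 -0.6206  0.4044] q [ 1.28  0.32 -0.07  1.45  0.02  1.37 -0.06] grip 0.999
xaxis [-0.     0.001 -1.   ] yawY -1.269 F [-0.7 -0.3 -0.4] M [ 0.05 -0.02 -0.03]
shift mm [ -35.5 -202.8 -353.5] turn [-2.492e+00 -1.000e-03  0.000e+00]
-0.25
t 0.3 pos [ 0.1932 -0.6206  0.4044] q [ 1.28  0.32 -0.07  1.45  0.02  1.37 -0.06] grip 0.999
xaxis [-0.     0.001 -1.   ] yawY -1.269 F [-0.7 -0.3 -0.4] M [ 0.05 -0.02 -0.03]
shift mm [ -35.4 -361.7 -468.4] turn [-2.492e+00 -1.000e-03  0.000e+00]
0.05
t 0.3 pos [ 0.1932 -0.6206  0.4044] q [ 1.28  0.32 -0.07  1.45  0.02  1.37 -0.06] grip 0.999
xaxis [-0.     0.001 -1.   ] yawY -1.269 F [-0.7 -0.3 -0.4] M [ 0.05 -0.02 -0.03]
shift mm [ -35.3 -515.4 -523. ] turn [-2.492e+00 -1.000e-03  0.000e+00]
0.3346
t 0.3 pos [ 0.1932 -0.6206  0.4044] q [ 1.28  0.32 -0.07  1.45  0.02  1.37 -0.06] grip 0.999
xaxis [-0.     0.001 -1.   ] yawY -1.269 F [-0.7 -0.3 -0.4] M [ 0.05 -0.02 -0.03]
shift mm [ -35.2 -667.3 -526.7] turn [-2.492e+00 -1.000e-03  0.000e+00]
t 0.3 pos [ 0.1932 -0.6206  0.4044] q [ 1.28  0.32 -0.07  1.45  0.02  1.37 -0.06] grip 0.999
xaxis [-0.     0.001 -1.   ] yawY -1.269 F [-0.7 -0.3 -0.4] M [ 0.05 -0.02 -0.03]
shift mm [ -35.2 -667.6 -527.1] turn [0.65  0.    0.001]
```

```bash
python3 -m creep '[[-40,-5,-30,-0.05,0,0,87],[0,-6,-45,-0.07,0,0,87],[0,-6,-45,-0.07,0,0,87],[0,-6,-45,-0.07,0,0,87],[0,-6,-45,-0.07,0,0,87]]'
python3 -m creep '[[0,-6,-45,-0.08,0,0,87],[0,-6,-45,-0.08,0,0,87],[0,-6,-45,-0.08,0,0,87],[0,-6,-45,-0.08,0,0,87],[0,-6,-45,-0.08,0,0,87]]'
python3 -c "
from h import *
go([.498,.1735,.44],1.223)"
```

```text
time: 0.8
position: [0.3721, -0.5053, 0.4446]
tool_rot: [1.857, 0.61, -1.857]
ft_force: [0.6, 0.2, -0.1]
grip_width: 0.996
time: 1.3
position: [0.5075, -0.3247, 0.4445]
tool_rot: [1.592, 0.906, -1.592]
ft_force: [0.9, 0.3, 0.5]
grip_width: 0.998
t 1.3 pos [ 0.5075 -0.3247  0.4445] q [ 0.86  0.23 -0.39  1.5   0.09  1.43 -0.08] grip 0.998
xaxis [ 0. -0. -1.] yawY -0.536 F [0.9 0.3 0.5] M [-0.01 -0.12  0.02]
shift mm [   4.4 -262.5 -423.6] turn [-1.759  0.    -0.   ]
```

```bash
for i in 1 ; do python3 -m creep '[[0,-26,-42,0,0,0,87],[0,-26,-42,0,0,0,87],[0,-26,-42,0,0,0,87],[0,-26,-42,0,0,0,87],[0,-26,-42,0,0,0,87]]'
python3 -m creep '[[0,-26,-42,0,0,0,87],[0,-26,-42,0,0,0,87],[0,-26,-42,0,0,0,87],[0,-26,-42,0,0,0,87],[0,-26,-42,0,0,0,87]]'
python3 -m creep '[[0,0,0,-0.14,0,0,87],[0,0,0,-0.14,0,0,87],[0,0,0,-0.14,0,0,87],[0,0,0,-0.14,0,0,87],[0,0,0,-0.14,0,0,87]]'
python3 -m creep '[[0,0,0,-0.14,0,0,87],[0,0,0,-0.14,0,0,87],[0,0,0,-0.14,0,0,87],[0,0,0,-0.14,0,0,87],[0,0,0,-0.14,0,0,87]]'; done
python3 -c "
from h import *
go([.498,.1735,.44],1.223)"
```

```text
time: 1.8
position: [0.5023, -0.0773, 0.4447]
tool_rot: [1.594, 0.903, -1.594]
ft_force: [1.0, -0.5, 0.1]
grip_width: 1.0
time: 2.3
position: [0.4984, 0.1694, 0.4449]
tool_rot: [1.595, 0.902, -1.593]
ft_force: [0.8, -0.3, 0.3]
grip_width: 1.003
time: 2.8
position: [0.4989, 0.1676, 0.4445]
tool_rot: [1.085, 1.283, -1.085]
ft_force: [-0.2, 0.2, 0.1]
grip_width: 1.002
time: 3.3
position: [0.4989, 0.1676, 0.4446]
tool_rot: [0.551, 1.5, -0.551]
ft_force: [-0.1, -0.7, 0.2]
grip_width: 0.995
t 3.3 pos [0.4989 0.1676 0.4446] q [ 0.47  0.1  -0.89  1.67  0.08  1.41  0.43] grip 0.995
xaxis [ 0. -0. -1.] yawY 0.867 F [-0.1 -0.7  0.2] M [ 0.05 -0.13  0.03]
shift mm [ 4.6  3.9 -4.5] turn [-0.356  0.     0.   ]
```

```bash
python3 -m creep '[[20,4,-4.5,-0.12,0,0,87],[20,0,0,-0.12,0,0,87],[20,0,0,-0.12,0,0,87],[20,0,0,0,0,0,87],[0,0,0,0,0,0,87]]'
python3 -c "
from h import *
go([.498,.1735,.304],1.223)
cam('scene','pics/s1.png');cam('top','pics/t1.png')
a=cv2.imread('pics/s1.png')[130:270,270:410];b=cv2.imread('pics/t1.png')[160:300,150:290]
cv2.imwrite('pics/z3.png',np.hstack([cv2.resize(i,(400,400),interpolation=cv2.INTER_CUBIC) for i in(a,b)]))"
```

```text
time: 3.8
position: [0.4973, 0.1728, 0.3621]
tool_rot: [0.273, 1.558, -0.276]
ft_force: [-0.1, 0.4, 0.2]
grip_width: 0.999
t 3.8 pos [0.4973 0.1728 0.3621] q [ 0.46  0.17 -0.92  1.79  0.14  1.26  0.72] grip 0.999
xaxis [-0.005 -0.001 -1.   ] yawY 1.221 F [-0.1  0.4  0.2] M [ 0.07 -0.16  0.  ]
shift mm [58.1  1.1  0.7] turn [-0.002 -0.004  0.003]
```

View pics/z3.png

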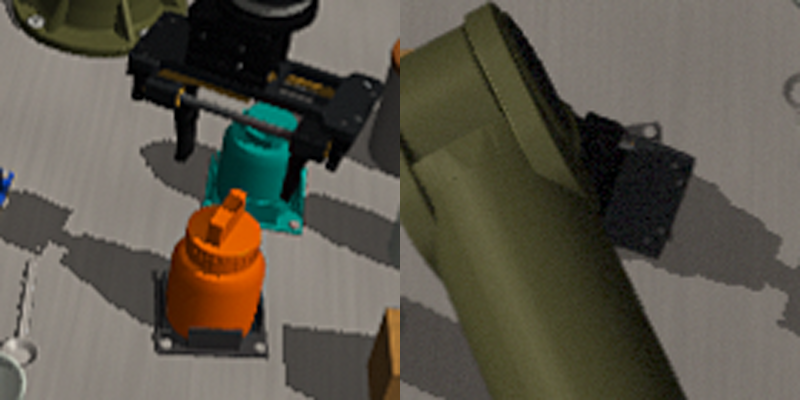

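The fingers straddle the bar direction above the tin, and nothing is in the way. Going down.

```bash
python3 -m creep '[[20,1,1,0,0,0,87],[20,0,0,0,0,0,87],[15,0,0,0,0,0,87],[3,0,0,0,0,0,87],[0,0,0,0,0,0,87]]'
python3 -c "
from h import *
go([.498,.1735,.304],1.223)
cam('scene','pics/s2.png')
a=cv2.imread('pics/s2.png')[150:270,290:410]
cv2.imwrite('pics/z4.png',cv2.resize(a,(600,600),interpolation=cv2.INTER_CUBIC))"
```

```text
time: 4.4
position: [0.4996, 0.1742, 0.3069]
tool_rot: [0.275, 1.553, -0.274]
ft_force: [0.2, 0.7, -0.0]
grip_width: 0.999
t 4.4 pos [0.4996 0.1742 0.3069] q [ 0.43  0.24 -0.91  1.85  0.21  1.15  0.67] grip 0.999
xaxis [ 0.  0. -1.] yawY 1.221 F [ 0.2  0.7 -0. ] M [ 0.07 -0.17 -0.03]
shift mm [ 2.9 -1.2 -1.3] turn [-0.002  0.    -0.   ]
```

View pics/z4.png

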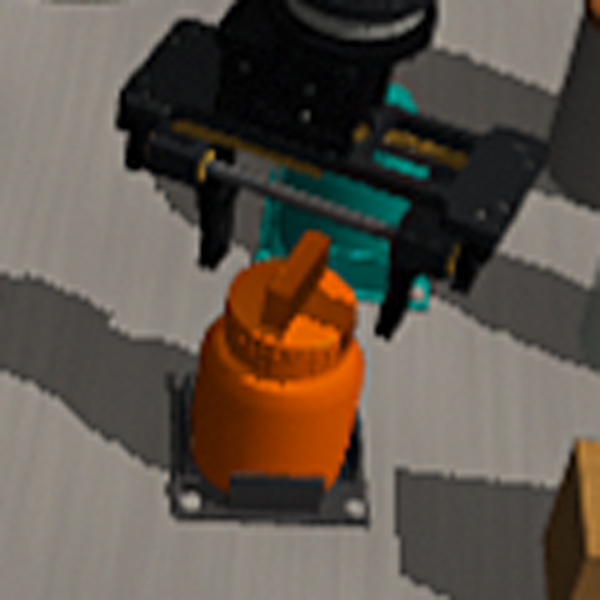

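```bash
python3 -m creep '[[2,-0.5,-1,0,0,0,87],[0,0,0,0,0,0,40],[0,0,0,0,0,0,20],[0,0,0,0,0,0,10],[0,0,0,0,0,0,10]]' 5
python3 -c "
from h import *
go([.498,.1735,.304],1.223)"
```

```text
time: 4.95
position: [0.4984, 0.174, 0.3047]
tool_rot: [0.274, 1.553, -0.275]
ft_force: [-0.1, -0.0, -0.4]
grip_width: 0.721
t 4.95 pos [0.4984 0.174  0.3047] q [ 0.43  0.24 -0.91  1.85  0.21  1.15  0.67] grip 0.721
xaxis [ 0. -0. -1.] yawY 1.221 F [-0.1 -0.  -0.4] M [ 0.08 -0.17 -0.01]
shift mm [ 0.7 -0.6 -0.2] turn [-0.002  0.    -0.   ]
```

```bash
python3 -m creep '[[0,0,0,0,0,0,10],[0,0,0,0,0,0,10],[0,0,0,0,0,0,10],[0,0,0,0,0,0,10],[0,0,0,0,0,0,10]]' 5
python3 -m creep '[[0,0,0,0,0,0,10],[0,0,0,0,0,0,10],[0,0,0,0,0,0,10]]' 5
python3 -m creep '[[0,0,0,0,0,0,10],[0,0,0,0,0,0,10],[0,0,0,0,0,0,10]]' 5
python3 -c "
from h import *
go([.498,.1735,.304],1.223)"
```

```text
time: 5.45
position: [0.4984, 0.174, 0.3045]
tool_rot: [0.274, 1.553, -0.275]
ft_force: [0.6, -0.1, 0.8]
grip_width: 0.265
time: 5.75
position: [0.4981, 0.1725, 0.3044]
tool_rot: [0.272, 1.555, -0.279]
ft_force: [-3.4, -5.4, 2.6]
grip_width: 0.167
time: 6.05
position: [0.4981, 0.1725, 0.3044]
tool_rot: [0.272, 1.555, -0.279]
ft_force: [-2.0, -4.4, 3.7]
grip_width: 0.159
t 6.05 pos [0.4981 0.1725 0.3044] q [ 0.43  0.24 -0.91  1.85  0.21  1.15  0.67] grip 0.159
xaxis [-0.002 -0.004 -1.   ] yawY 1.22 F [-2.  -4.4  3.7] M [-0.9   0.47 -0.09]
shift mm [ 0.4  0.9 -0.4] turn [-0.003 -0.001  0.004]
```

Grip width is 14 mm, which matches the bar, with 5 N sideways. I'll re-centre by 1.5 mm and grip harder.

```bash
python3 -m creep '[[0,-1.5,0,0,0,0,10],[0,0,0,0,0,0,10]]' 20
python3 -m creep '[[0,0,0,0,0,0,10],[0,0,0,0,0,0,10]]' 50
python3 -c "
from h import *
go([.498,.1735,.304],1.223)"
```

```text
time: 6.25
position: [0.4977, 0.172, 0.3044]
tool_rot: [0.274, 1.554, -0.276]
ft_force: [-1.6, -2.7, 1.2]
grip_width: 0.157
time: 6.45
position: [0.4978, 0.1721, 0.3044]
tool_rot: [0.274, 1.554, -0.276]
ft_force: [-1.3, -3.5, 2.3]
grip_width: 0.156
t 6.45 pos [0.4978 0.1721 0.3044] q [ 0.43  0.24 -0.91  1.86  0.21  1.15  0.68] grip 0.156
xaxis [-0.001 -0.001 -1.   ] yawY 1.221 F [-1.3 -3.5  2.3] M [-0.87  0.24 -0.02]
shift mm [ 0.4  1.4 -0.3] turn [-0.002 -0.     0.001]
```

```bash
cat > st.sh <<'E'
python3 -c "
from h import *
go(None)"
E
python3 -m creep '[[0,0,0,0.02,0,0,10],[0,0,0,0.02,0,0,10]]' 50; sh st.sh
python3 -m creep '[[-0.1,0,0,0.03,0,0,10],[-0.1,0,0,0.03,0,0,10]]' 50; sh st.sh
```

```text
time: 6.65
position: [0.4978, 0.1724, 0.3045]
tool_rot: [0.307, 1.549, -0.307]
ft_force: [-1.5, -4.1, 2.1]
grip_width: 0.159
t 6.65 pos [0.4978 0.1724 0.3045] q [ 0.43  0.24 -0.9   1.86  0.2   1.15  0.64] grip 0.159
xaxis [-0.    -0.001 -1.   ] yawY 1.179 F [-1.5 -4.1  2.1] M [-0.79  0.21  0.16]
time: 6.85
position: [0.4979, 0.1727, 0.3046]
tool_rot: [0.355, 1.541, -0.354]
ft_force: [1.4, -1.7, -0.6]
grip_width: 0.157
t 6.85 pos [0.4979 0.1727 0.3046] q [ 0.42  0.23 -0.89  1.86  0.2   1.15  0.58] grip 0.157
xaxis [ 0.001  0.    -1.   ] yawY 1.119 F [ 1.4 -1.7 -0.6] M [-0.55 -0.22  0.15]
```

```bash
python3 -m creep '[[-0.1,0,0,0.03,0,0,10],[-0.1,0,0,0.03,0,0,10]]' 50; sh st.sh
python3 -m creep '[[-0.1,0,0,0.03,0,0,10],[-0.1,0,0,0.03,0,0,10]]' 50; sh st.sh
python3 -m creep '[[-0.1,0,0,0.03,0,0,10],[-0.1,0,0,0.03,0,0,10]]' 50; sh st.sh
```

```text
time: 7.05
position: [0.498, 0.173, 0.3048]
tool_rot: [0.402, 1.533, -0.4]
ft_force: [2.1, -0.1, -3.1]
grip_width: 0.155
t 7.05 pos [0.498  0.173  0.3048] q [ 0.41  0.23 -0.88  1.86  0.2   1.14  0.52] grip 0.155
xaxis [ 0.001  0.001 -1.   ] yawY 1.059 F [ 2.1 -0.1 -3.1] M [-0.11 -0.53  0.26]
time: 7.25
position: [0.4981, 0.1731, 0.305]
tool_rot: [0.449, 1.523, -0.446]
ft_force: [4.8, 1.5, -6.1]
grip_width: 0.157
t 7.25 pos [0.4981 0.1731 0.305 ] q [ 0.41  0.23 -0.88  1.86  0.19  1.14  0.46] grip 0.157
xaxis [ 0.001  0.001 -1.   ] yawY 0.999 F [ 4.8  1.5 -6.1] M [ 0.24 -0.9   0.32]
time: 7.45
position: [0.498, 0.1731, 0.3051]
tool_rot: [0.496, 1.513, -0.493]
ft_force: [4.6, 2.0, -9.4]
grip_width: 0.154
t 7.45 pos [0.498  0.1731 0.3051] q [ 0.4   0.23 -0.87  1.86  0.19  1.14  0.41] grip 0.154
xaxis [ 0.001  0.001 -1.   ] yawY 0.939 F [ 4.6  2.  -9.4] M [ 0.52 -1.21  0.3 ]
```

```bash
python3 -m creep '[[-0.05,0,0,0.025,0,0,10],[-0.05,0,0,0.025,0,0,10]]' 50; sh st.sh
python3 -m creep '[[-0.05,0,0,0.025,0,0,10],[-0.05,0,0,0.02,0,0,10]]' 50; sh st.sh
```

```text
time: 7.65
position: [0.498, 0.1731, 0.3052]
tool_rot: [0.535, 1.504, -0.532]
ft_force: [4.3, 1.9, -8.2]
grip_width: 0.159
t 7.65 pos [0.498  0.1731 0.3052] q [ 0.39  0.23 -0.86  1.86  0.19  1.14  0.36] grip 0.159
xaxis [ 0.001  0.001 -1.   ] yawY 0.889 F [ 4.3  1.9 -8.2] M [ 0.52 -1.1   0.3 ]
time: 7.85
position: [0.4979, 0.1731, 0.3053]
tool_rot: [0.57, 1.495, -0.567]
ft_force: [4.5, 2.1, -8.2]
grip_width: 0.159
t 7.85 pos [0.4979 0.1731 0.3053] q [ 0.39  0.22 -0.85  1.86  0.18  1.14  0.31] grip 0.159
xaxis [ 0.001  0.001 -1.   ] yawY 0.844 F [ 4.5  2.1 -8.2] M [ 0.51 -1.12  0.31]
```

```bash
python3 -m creep '[[0.4,0,0,0.02,0,0,10],[-0.04,0,0,0.02,0,0,10]]' 50; sh st.sh
python3 -m creep '[[-0.04,0,0,0.02,0,0,10],[-0.04,0,0,0.02,0,0,10]]' 50; sh st.sh
```

```text
time: 8.05
position: [0.4979, 0.1731, 0.3053]
tool_rot: [0.6, 1.486, -0.598]
ft_force: [4.5, 2.1, -5.0]
grip_width: 0.16
t 8.05 pos [0.4979 0.1731 0.3053] q [ 0.38  0.22 -0.85  1.86  0.18  1.14  0.28] grip 0.16
xaxis [ 0.001  0.001 -1.   ] yawY 0.805 F [ 4.5  2.1 -5. ] M [ 0.62 -0.89  0.24]
time: 8.25
position: [0.4978, 0.1731, 0.3054]
tool_rot: [0.631, 1.477, -0.629]
ft_force: [3.6, 2.8, -5.8]
grip_width: 0.156
t 8.25 pos [0.4978 0.1731 0.3054] q [ 0.38  0.22 -0.84  1.86  0.18  1.14  0.24] grip 0.156
xaxis [ 0.     0.001 -1.   ] yawY 0.765 F [ 3.6  2.8 -5.8] M [ 0.8  -0.85  0.22]
```

```bash
python3 -m creep '[[-0.04,0,0,0.02,0,0,10],[-0.04,0,0,0.02,0,0,10]]' 50; sh st.sh
python3 -m creep '[[-0.04,0,0,0.02,0,0,10],[-0.04,0,0,0.02,0,0,10]]' 50; sh st.sh
```

```text
time: 8.45
position: [0.4978, 0.173, 0.3054]
tool_rot: [0.661, 1.468, -0.66]
ft_force: [3.3, 3.1, -4.7]
grip_width: 0.157
t 8.45 pos [0.4978 0.173  0.3054] q [ 0.38  0.22 -0.84  1.86  0.18  1.14  0.2 ] grip 0.157
xaxis [ 0.     0.001 -1.   ] yawY 0.725 F [ 3.3  3.1 -4.7] M [ 0.84 -0.88  0.23]
time: 8.65
position: [0.4977, 0.1729, 0.3055]
tool_rot: [0.692, 1.458, -0.692]
ft_force: [2.0, 5.2, -4.6]
grip_width: 0.156
t 8.65 pos [0.4977 0.1729 0.3055] q [ 0.37  0.22 -0.83  1.86  0.18  1.14  0.16] grip 0.156
xaxis [-0.  0. -1.] yawY 0.685 F [ 2.   5.2 -4.6] M [ 0.98 -0.73  0.25]
```

```bash
python3 -m creep '[[-0.04,0,0,0.02,0,0,10],[-0.04,0,0,0.02,0,0,10]]' 50; sh st.sh
python3 -m creep '[[-0.04,0,0,0.02,0,0,10],[-0.04,0,0,0.02,0,0,10]]' 50; sh st.sh
```

```text
time: 8.85
position: [0.4977, 0.1728, 0.3056]
tool_rot: [0.723, 1.448, -0.723]
ft_force: [2.3, 5.2, -3.3]
grip_width: 0.156
t 8.85 pos [0.4977 0.1728 0.3056] q [ 0.37  0.22 -0.83  1.86  0.17  1.14  0.12] grip 0.156
xaxis [-0.  0. -1.] yawY 0.645 F [ 2.3  5.2 -3.3] M [ 1.   -0.56  0.22]
time: 9.05
position: [0.4977, 0.1727, 0.3057]
tool_rot: [0.753, 1.437, -0.754]
ft_force: [1.6, 4.6, -1.8]
grip_width: 0.158
t 9.05 pos [0.4977 0.1727 0.3057] q [ 0.36  0.22 -0.82  1.86  0.17  1.14  0.08] grip 0.158
xaxis [-0.001 -0.    -1.   ] yawY 0.604 F [ 1.6  4.6 -1.8] M [ 0.95 -0.35  0.21]
```

```bash
python3 -m creep '[[-0.04,0,0,0.02,0,0,10],[-0.04,0,0,0.02,0,0,10]]' 50; sh st.sh
python3 -m creep '[[-0.04,0,0,0.02,0,0,10],[-0.04,0,0,0.02,0,0,10]]' 50; sh st.sh
```

```text
time: 9.25
position: [0.4977, 0.1725, 0.3057]
tool_rot: [0.784, 1.425, -0.785]
ft_force: [0.0, 3.5, -1.0]
grip_width: 0.16
t 9.25 pos [0.4977 0.1725 0.3057] q [ 0.36  0.21 -0.82  1.86  0.17  1.14  0.04] grip 0.16
xaxis [-0.001 -0.    -1.   ] yawY 0.564 F [ 0.   3.5 -1. ] M [ 0.86 -0.13  0.16]
time: 9.45
position: [0.4977, 0.1723, 0.3058]
tool_rot: [0.814, 1.413, -0.816]
ft_force: [-0.0, 3.3, 0.9]
grip_width: 0.16
t 9.45 pos [0.4977 0.1723 0.3058] q [ 0.35  0.21 -0.81  1.86  0.17  1.14  0.01] grip 0.16
xaxis [-0.001 -0.001 -1.   ] yawY 0.524 F [-0.   3.3  0.9] M [0.61 0.   0.13]
```

```bash
python3 -m creep '[[-0.06,0,0,0.02,0,0,10],[-0.06,0,0,0.02,0,0,10]]' 50; sh st.sh
python3 -m creep '[[-0.06,0,0,0.02,0,0,10]]' 50; sh st.sh
```

```text
time: 9.65
position: [0.4978, 0.1723, 0.3058]
tool_rot: [0.845, 1.4, -0.847]
ft_force: [-0.4, 2.6, 0.1]
grip_width: 0.159
t 9.65 pos [0.4978 0.1723 0.3058] q [ 0.35  0.21 -0.81  1.86  0.17  1.14 -0.03] grip 0.159
xaxis [-0.001 -0.001 -1.   ] yawY 0.484 F [-0.4  2.6  0.1] M [0.44 0.08 0.18]
time: 9.75
position: [0.4978, 0.1722, 0.3059]
tool_rot: [0.86, 1.394, -0.862]
ft_force: [-1.4, 1.7, 0.8]
grip_width: 0.157
t 9.75 pos [0.4978 0.1722 0.3059] q [ 0.35  0.21 -0.8   1.86  0.17  1.14 -0.05] grip 0.157
xaxis [-0.    -0.001 -1.   ] yawY 0.464 F [-1.4  1.7  0.8] M [0.28 0.09 0.16]
```

```bash
python3 -m creep '[[-0.06,0,0,0.02,0,0,10],[-0.06,0,0,0.02,0,0,10]]' 50; sh st.sh
python3 -m creep '[[-0.06,0,0,0.02,0,0,10]]' 50; sh st.sh
```

```text
time: 9.95
position: [0.4978, 0.1722, 0.306]
tool_rot: [0.891, 1.38, -0.892]
ft_force: [-0.8, 0.0, 1.2]
grip_width: 0.154
t 9.95 pos [0.4978 0.1722 0.306 ] q [ 0.34  0.21 -0.8   1.86  0.17  1.14 -0.09] grip 0.154
xaxis [-0.    -0.001 -1.   ] yawY 0.424 F [-0.8  0.   1.2] M [0.19 0.08 0.09]
time: 10.05
position: [0.4979, 0.1722, 0.306]
tool_rot: [0.906, 1.373, -0.907]
ft_force: [-0.3, 1.2, 0.4]
grip_width: 0.156
t 10.05 pos [0.4979 0.1722 0.306 ] q [ 0.34  0.21 -0.8   1.86  0.17  1.14 -0.11] grip 0.156
xaxis [-0.    -0.001 -1.   ] yawY 0.404 F [-0.3  1.2  0.4] M [0.07 0.16 0.13]
```

```bash
python3 -m creep '[[-0.06,0,0,0.02,0,0,10],[-0.06,0,0,0.02,0,0,10]]' 50; sh st.sh
python3 -m creep '[[-0.06,0,0,0.02,0,0,10]]' 50; sh st.sh
```

```text
time: 10.25
position: [0.4979, 0.1722, 0.3061]
tool_rot: [0.936, 1.359, -0.937]
ft_force: [-0.6, 0.3, -0.4]
grip_width: 0.157
t 10.25 pos [0.4979 0.1722 0.3061] q [ 0.34  0.21 -0.79  1.86  0.16  1.14 -0.15] grip 0.157
xaxis [-0.    -0.001 -1.   ] yawY 0.364 F [-0.6  0.3 -0.4] M [0.   0.04 0.15]
time: 10.35
position: [0.4979, 0.1722, 0.3061]
tool_rot: [0.952, 1.352, -0.953]
ft_force: [-0.0, -0.1, -0.2]
grip_width: 0.158
t 10.35 pos [0.4979 0.1722 0.3061] q [ 0.33  0.21 -0.79  1.86  0.16  1.14 -0.17] grip 0.158
xaxis [-0.    -0.001 -1.   ] yawY 0.344 F [-0.  -0.1 -0.2] M [-0.13  0.05  0.16]
```

```bash
python3 -m creep '[[-0.06,0,0,0.02,0,0,10],[-0.06,0,0,0.02,0,0,10]]' 50; sh st.sh
python3 -m creep '[[-0.06,0,0,0.02,0,0,10]]' 50; sh st.sh
```

```text
time: 10.55
position: [0.4979, 0.1723, 0.3062]
tool_rot: [0.982, 1.338, -0.983]
ft_force: [0.4, -1.1, -1.1]
grip_width: 0.157
t 10.55 pos [0.4979 0.1723 0.3062] q [ 0.33  0.21 -0.78  1.86  0.16  1.14 -0.21] grip 0.157
xaxis [-0.    -0.001 -1.   ] yawY 0.304 F [ 0.4 -1.1 -1.1] M [-0.23 -0.08  0.12]
time: 10.65
position: [0.4979, 0.1723, 0.3063]
tool_rot: [0.997, 1.33, -0.998]
ft_force: [-0.1, -0.7, -0.5]
grip_width: 0.157
t 10.65 pos [0.4979 0.1723 0.3063] q [ 0.33  0.21 -0.78  1.86  0.16  1.14 -0.23] grip 0.157
xaxis [ 0. -0. -1.] yawY 0.284 F [-0.1 -0.7 -0.5] M [-0.16 -0.07  0.12]
```

```bash
python3 -m creep '[[-0.05,0,0,0.02,0,0,10],[-0.05,0,0,0.02,0,0,10]]' 50; sh st.sh
python3 -m creep '[[-0.05,0,0,0.02,0,0,10]]' 50; sh st.sh
```

```text
time: 10.85
position: [0.4979, 0.1724, 0.3066]
tool_rot: [1.027, 1.315, -1.028]
ft_force: [-1.1, -1.4, 2.3]
grip_width: 0.16
t 10.85 pos [0.4979 0.1724 0.3066] q [ 0.32  0.21 -0.78  1.86  0.16  1.14 -0.26] grip 0.16
xaxis [ 0. -0. -1.] yawY 0.244 F [-1.1 -1.4  2.3] M [-0.3   0.01  0.12]
time: 10.95
position: [0.4979, 0.1726, 0.307]
tool_rot: [1.042, 1.307, -1.043]
ft_force: [-0.8, -2.0, 5.4]
grip_width: 0.155
t 10.95 pos [0.4979 0.1726 0.307 ] q [ 0.32  0.2  -0.77  1.86  0.16  1.14 -0.28] grip 0.155
xaxis [ 0. -0. -1.] yawY 0.224 F [-0.8 -2.   5.4] M [-0.41  0.19  0.05]
```

```bash
python3 -m creep '[[-0.05,0,0,0.02,0,0,10]]' 50; sh st.sh
python3 -m creep '[[-0.05,0,0,0.02,0,0,10]]' 50; sh st.sh
```

```text
time: 11.05
position: [0.498, 0.1726, 0.3074]
tool_rot: [1.058, 1.298, -1.057]
ft_force: [-2.2, -2.2, 5.9]
grip_width: 0.158
t 11.05 pos [0.498  0.1726 0.3074] q [ 0.32  0.2  -0.77  1.85  0.16  1.14 -0.3 ] grip 0.158
xaxis [ 0. -0. -1.] yawY 0.204 F [-2.2 -2.2  5.9] M [-0.36  0.32  0.04]
time: 11.15
position: [0.4981, 0.1727, 0.3075]
tool_rot: [1.073, 1.29, -1.072]
ft_force: [-1.5, -0.9, 5.7]
grip_width: 0.16
t 11.15 pos [0.4981 0.1727 0.3075] q [ 0.32  0.2  -0.77  1.85  0.16  1.14 -0.32] grip 0.16
xaxis [ 0.001 -0.    -1.   ] yawY 0.184 F [-1.5 -0.9  5.7] M [-0.34  0.29  0.04]
```

```bash
python3 -m creep '[[-0.05,0,0,0.02,0,0,10]]' 50; sh st.sh
python3 -m creep '[[-0.05,0,0,0.02,0,0,10]]' 50; sh st.sh
```

```text
time: 11.25
position: [0.4981, 0.1727, 0.3076]
tool_rot: [1.088, 1.281, -1.087]
ft_force: [-0.6, -0.9, 5.4]
grip_width: 0.157
t 11.25 pos [0.4981 0.1727 0.3076] q [ 0.32  0.2  -0.77  1.85  0.15  1.14 -0.34] grip 0.157
xaxis [ 0.001 -0.    -1.   ] yawY 0.164 F [-0.6 -0.9  5.4] M [-0.37  0.23  0.04]
time: 11.35
position: [0.4982, 0.1727, 0.3077]
tool_rot: [1.103, 1.273, -1.101]
ft_force: [-0.9, -1.1, 5.5]
grip_width: 0.156
t 11.35 pos [0.4982 0.1727 0.3077] q [ 0.31  0.2  -0.77  1.85  0.15  1.14 -0.36] grip 0.156
xaxis [ 0.001  0.    -1.   ] yawY 0.144 F [-0.9 -1.1  5.5] M [-0.3   0.16  0.09]
```

The height jumped and the moment dropped from 0.15 to about 0.04 N m near yaw 0.23. The thread has most likely let go. I'll test with a gentle lift.

```bash
python3 -m creep '[[-0.5,0,0,-0.02,0,0,10],[-0.3,0,0,0,0,0,10]]' 50; sh st.sh
```

```text
time: 11.55
position: [0.4982, 0.1729, 0.3082]
tool_rot: [1.086, 1.283, -1.084]
ft_force: [0.6, -1.1, 4.1]
grip_width: 0.159
t 11.55 pos [0.4982 0.1729 0.3082] q [ 0.32  0.2  -0.77  1.85  0.15  1.14 -0.34] grip 0.159
xaxis [ 0.001  0.    -1.   ] yawY 0.167 F [ 0.6 -1.1  4.1] M [-0.15 -0.08  0.02]
```

```bash
python3 -m creep '[[-0.7,0,0,0,0,0,10],[-0.5,0,0,0,0,0,10]]' 50; sh st.sh
```

```text
time: 11.75
position: [0.4981, 0.1728, 0.309]
tool_rot: [1.087, 1.283, -1.085]
ft_force: [0.9, -0.2, 2.9]
grip_width: 0.153
t 11.75 pos [0.4981 0.1728 0.309 ] q [ 0.32  0.2  -0.77  1.85  0.15  1.15 -0.34] grip 0.153
xaxis [ 0.001  0.001 -1.   ] yawY 0.166 F [ 0.9 -0.2  2.9] M [-0.02 -0.37  0.01]
```

```bash
python3 -m creep '[[-0.7,0,0,0,0,0,10],[-0.7,0,0,0,0,0,10]]' 50; sh st.sh
python3 -m creep '[[-0.7,0,0,0,0,0,10]]' 50; sh st.sh
```

```text
time: 11.95
position: [0.4977, 0.1726, 0.3099]
tool_rot: [1.086, 1.284, -1.086]
ft_force: [-0.2, -0.0, -0.4]
grip_width: 0.156
t 11.95 pos [0.4977 0.1726 0.3099] q [ 0.32  0.2  -0.77  1.85  0.15  1.15 -0.34] grip 0.156
xaxis [-0.001  0.    -1.   ] yawY 0.166 F [-0.2 -0.  -0.4] M [ 0.07 -0.18 -0.03]
time: 12.05
position: [0.4973, 0.1724, 0.3101]
tool_rot: [1.085, 1.285, -1.088]
ft_force: [-0.2, -0.9, -1.2]
grip_width: 0.157
t 12.05 pos [0.4973 0.1724 0.3101] q [ 0.32  0.2  -0.77  1.85  0.15  1.15 -0.34] grip 0.157
xaxis [-0.002 -0.    -1.   ] yawY 0.166 F [-0.2 -0.9 -1.2] M [-0.04 -0.15  0.03]
```

```bash
python3 -m creep '[[-1,0,0,0,0,0,10]]' 50; sh st.sh
python3 -m creep '[[-1,0,0,0,0,0,10]]' 50; sh st.sh
```

```text
time: 12.15
position: [0.4973, 0.1723, 0.3111]
tool_rot: [1.085, 1.284, -1.088]
ft_force: [-0.9, -0.3, -1.8]
grip_width: 0.158
t 12.15 pos [0.4973 0.1723 0.3111] q [ 0.32  0.2  -0.77  1.85  0.15  1.15 -0.34] grip 0.158
xaxis [-0.002 -0.001 -1.   ] yawY 0.166 F [-0.9 -0.3 -1.8] M [ 0.01 -0.16 -0.02]
time: 12.25
position: [0.4975, 0.1724, 0.3124]
tool_rot: [1.085, 1.284, -1.087]
ft_force: [0.5, 0.5, -1.6]
grip_width: 0.156
t 12.25 pos [0.4975 0.1724 0.3124] q [ 0.32  0.2  -0.77  1.85  0.15  1.15 -0.34] grip 0.156
xaxis [-0.002 -0.    -1.   ] yawY 0.166 F [ 0.5  0.5 -1.6] M [-0.02 -0.16 -0.01]
```

Only the cap's weight shows, so it is free. Lifting on.

```bash
python3 -m creep '[[-3,0,0,0,0,0,10],[-5,0,0,0,0,0,10],[-5,0,0,0,0,0,10]]' 50; sh st.sh
python3 -m creep '[[-8,0,0,0,0,0,10],[-15,0,0,0,0,0,10],[-20,0,0,0,0,0,10],[-20,0,0,0,0,0,10],[0,0,0,0,0,0,10]]' 50; sh st.sh
python3 -c "
from h import *
go([.5655,-.139,.39],None)
cam('scene','pics/s3.png')
a=cv2.imread('pics/s3.png')[120:270,270:420]
cv2.imwrite('pics/z5.png',cv2.resize(a,(600,600),interpolation=cv2.INTER_CUBIC))"
```

```text
time: 12.55
position: [0.4978, 0.1727, 0.3263]
tool_rot: [1.086, 1.283, -1.086]
ft_force: [0.1, -0.6, -0.9]
grip_width: 0.158
t 12.55 pos [0.4978 0.1727 0.3263] q [ 0.32  0.18 -0.77  1.83  0.14  1.18 -0.33] grip 0.158
xaxis [-0.  0. -1.] yawY 0.166 F [ 0.1 -0.6 -0.9] M [ 0.01 -0.13  0.01]
time: 13.05
position: [0.4987, 0.1734, 0.3927]
tool_rot: [1.089, 1.279, -1.081]
ft_force: [0.2, 0.7, -1.3]
grip_width: 0.159
t 13.05 pos [0.4987 0.1734 0.3927] q [ 0.34  0.12 -0.78  1.75  0.09  1.3  -0.29] grip 0.159
xaxis [ 0.006  0.001 -1.   ] yawY 0.166 F [ 0.2  0.7 -1.3] M [-0.01 -0.14 -0.  ]
t 13.05 pos [0.4987 0.1734 0.3927] q [ 0.34  0.12 -0.78  1.75  0.09  1.3  -0.29] grip 0.159
xaxis [ 0.006  0.001 -1.   ] yawY 0.166 F [ 0.2  0.7 -1.3] M [-0.01 -0.14 -0.  ]
shift mm [  2.8  14.2 319.1] turn [ 0.    -0.    -0.006]
```

View pics/z5.png

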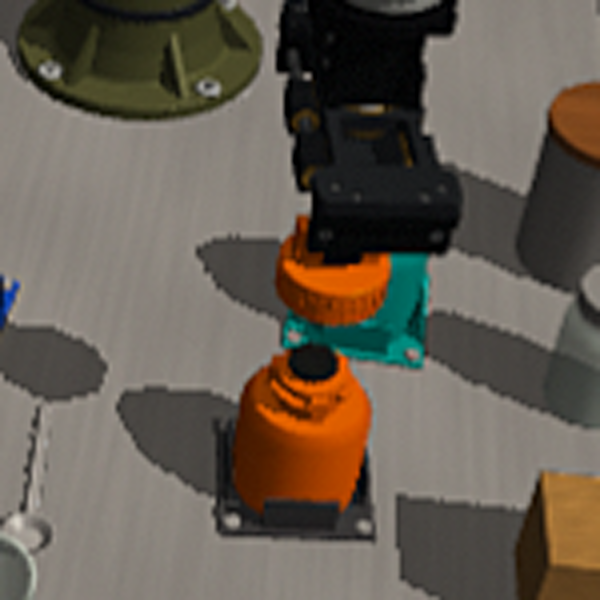

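Cap off: it hangs in the gripper at (335,280) in the zoom, and the bare neck shows at (318,362). Now the clearances at the lid rest.

Run:
```python
from h import *
T=cam("top","pics/t2.png")
print("blue holder",ray(T,[[314,252],[356,253],[354,294],[312,293]],.003).mean(0))
print("blue knob",ray(T,[[335,272]],.13))
print("kettle base L/R/bottom",ray(T,[[405,150],[432,176]],.01), "lid knob",ray(T,[[460,129]],.205))
print("cup top",ray(T,[[297,140]],.085),ray(T,[[296,154]],.0))
print("spoon",ray(T,[[291,192],[295,240]],.005))
a=cv2.imread("pics/t2.png")[100:310,200:500];cv2.imwrite("pics/z6.png",cv2.resize(a,(750,525),interpolation=cv2.INTER_CUBIC))
```

```text
blue holder [ 0.38386786 -0.10369697  0.003     ]
blue knob [[ 0.38833022 -0.09642382  0.13      ]]
kettle base L/R/bottom [[ 0.6891972  -0.28063525  0.01      ]
 [ 0.62417694 -0.34697722  0.01      ]] lid knob [[ 0.69460138 -0.35956043  0.205     ]]
cup top [[ 0.69554769 -0.01106504  0.085     ]] [[ 0.67941898 -0.00912433  0.        ]]
spoon [[ 0.58271276  0.00280766  0.005     ]
 [ 0.4639277  -0.0077395   0.005     ]]
```

View pics/z6.png

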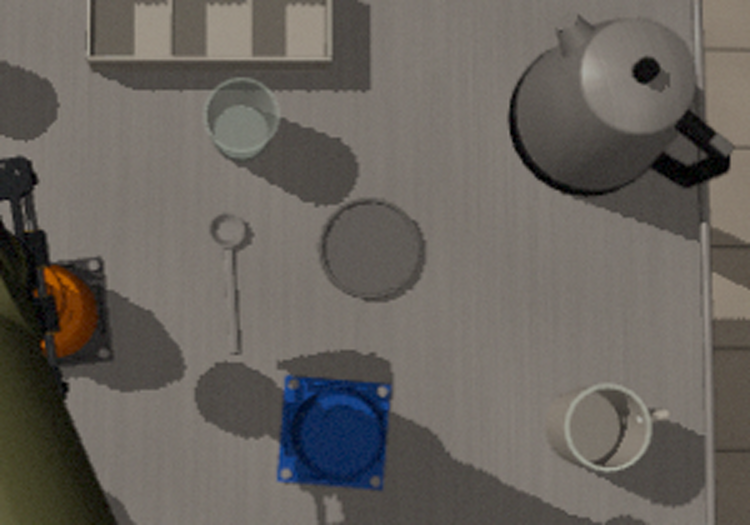

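Blue tin at (0.384,-0.104) and kettle at (0.695,-0.36) are both clear of the gripper body at the rest. Carrying over.

```bash
python3 -m creep '[[0,2,20,0,0,0,10],[0,2,35,0,0,0,10],[0,2,40,0,0,0,10],[0,2,40,0,0,0,10],[0,2,40,0,0,0,10]]' 50
python3 -m creep '[[0,2,40,0,0,0,10],[0,2,40,0,0,0,10],[0,0,40,0,0,0,10],[0,0,20,0,0,0,10],[0,0,0,0,0,0,10]]' 50
python3 -c "
from h import *
go([.5655,-.139,.24],None)"
```

```text
time: 13.65
position: [0.5363, 0.0001, 0.3878]
tool_rot: [1.085, 1.285, -1.087]
ft_force: [0.9, -0.1, -0.6]
grip_width: 0.155
time: 14.15
position: [0.5633, -0.1397, 0.3874]
tool_rot: [1.089, 1.283, -1.092]
ft_force: [0.6, -0.2, -1.4]
grip_width: 0.155
t 14.15 pos [ 0.5633 -0.1397  0.3874] q [ 0.67  0.22 -0.54  1.64  0.12  1.32  0.27] grip 0.155
xaxis [-0.002 -0.    -1.   ] yawY 0.16 F [ 0.6 -0.2 -1.4] M [-0.02 -0.13  0.03]
shift mm [147.4   2.6  -0.3] turn [-0.    -0.     0.002]
```

```bash
python3 -m creep '[[25,2,0,0,0,0,10],[35,0,0,0,0,0,10],[35,0,0,0,0,0,10],[30,0,0,0,0,0,10],[15,0,0,0,0,0,10]]' 50
python3 -m creep '[[4,0,0,0,0,0,10],[0,0,0,0,0,0,10]]' 50
python3 -c "
from h import *
go([.5655,-.139,.22],None)
cam('scene','pics/s4.png');cam('top','pics/t4.png')
a=cv2.imread('pics/s4.png')[150:290,150:290];b=cv2.imread('pics/t4.png')[130:270,280:420]
cv2.imwrite('pics/z7.png',np.hstack([cv2.resize(i,(400,400),interpolation=cv2.INTER_CUBIC) for i in(a,b)]))"
```

```text
time: 14.65
position: [0.5643, -0.1331, 0.2457]
tool_rot: [1.084, 1.29, -1.086]
ft_force: [-1.3, -0.8, -0.8]
grip_width: 0.16
time: 14.85
position: [0.566, -0.1346, 0.2452]
tool_rot: [1.086, 1.284, -1.085]
ft_force: [0.5, 0.2, -0.5]
grip_width: 0.155
t 14.85 pos [ 0.566  -0.1346  0.2452] q [ 0.63  0.36 -0.52  1.79  0.2   1.05  0.2 ] grip 0.155
xaxis [ 0.  0. -1.] yawY 0.167 F [ 0.5  0.2 -0.5] M [-0.04 -0.14  0.08]
shift mm [25.2 -1.2  4.3] turn [ 0. -0. -0.]
```

View pics/z7.png

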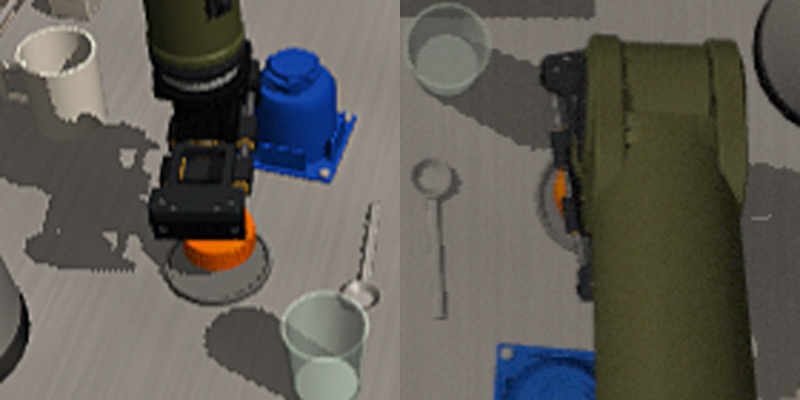

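The cap hovers over the rest, centred to within a few mm. Correcting and lowering until contact.

```bash
python3 -m creep '[[8,-1,4.5,0,0,0,10],[8,0,0,0,0,0,10],[4,0,0,0,0,0,10],[0,0,0,0,0,0,10]]' 50; sh st.sh
python3 -m creep '[[2,0,0,0,0,0,10],[0,0,0,0,0,0,10]]' 50; sh st.sh
```

```text
time: 15.35
position: [0.5649, -0.1401, 0.2239]
tool_rot: [1.086, 1.285, -1.087]
ft_force: [0.3, -0.7, -0.8]
grip_width: 0.154
t 15.35 pos [ 0.5649 -0.1401  0.2239] q [ 0.63  0.38 -0.51  1.8   0.22  1.02  0.2 ] grip 0.154
xaxis [-0.002  0.001 -1.   ] yawY 0.166 F [ 0.3 -0.7 -0.8] M [-0.01 -0.12 -0.05]
time: 15.55
position: [0.5654, -0.14, 0.2228]
tool_rot: [1.086, 1.283, -1.086]
ft_force: [0.3, -0.2, -1.1]
grip_width: 0.157
t 15.55 pos [ 0.5654 -0.14    0.2228] q [ 0.63  0.38 -0.51  1.8   0.22  1.01  0.2 ] grip 0.157
xaxis [-0.  0. -1.] yawY 0.166 F [ 0.3 -0.2 -1.1] M [ 0.04 -0.03  0.02]
```

```bash
python3 -m creep '[[1.5,0,0,0,0,0,10],[0.5,0,0,0,0,0,10]]' 50; sh st.sh
python3 -m creep '[[1.5,0,0,0,0,0,10],[0,0,0,0,0,0,10]]' 50; sh st.sh
python3 -m creep '[[1,0,0,0,0,0,10],[0,0,0,0,0,0,10]]' 50; sh st.sh
```

```text
time: 15.75
position: [0.5654, -0.14, 0.2209]
tool_rot: [1.086, 1.283, -1.086]
ft_force: [-1.2, 0.1, -1.0]
grip_width: 0.157
t 15.75 pos [ 0.5654 -0.14    0.2209] q [ 0.63  0.39 -0.51  1.8   0.22  1.01  0.2 ] grip 0.157
xaxis [ 0. -0. -1.] yawY 0.166 F [-1.2  0.1 -1. ] M [-0.01 -0.04 -0.02]
time: 15.95
position: [0.5653, -0.14, 0.2192]
tool_rot: [1.086, 1.283, -1.086]
ft_force: [0.2, 0.3, -1.1]
grip_width: 0.157
t 15.95 pos [ 0.5653 -0.14    0.2192] q [ 0.63  0.39 -0.51  1.81  0.22  1.01  0.2 ] grip 0.157
xaxis [-0.  0. -1.] yawY 0.166 F [ 0.2  0.3 -1.1] M [-0.02 -0.09 -0.04]
time: 16.15
position: [0.5655, -0.1401, 0.2185]
tool_rot: [1.086, 1.283, -1.086]
ft_force: [-0.6, 1.8, -1.2]
grip_width: 0.156
t 16.15 pos [ 0.5655 -0.1401  0.2185] q [ 0.63  0.39 -0.51  1.81  0.22  1.    0.19] grip 0.156
xaxis [ 0. -0. -1.] yawY 0.166 F [-0.6  1.8 -1.2] M [-0.04 -0.11  0.03]
```

```bash
python3 -m creep '[[1,0,0,0,0,0,10],[0,0,0,0,0,0,10]]' 50; sh st.sh
python3 -m creep '[[0.7,0,0,0,0,0,10],[0,0,0,0,0,0,10]]' 50; sh st.sh
```

```text
time: 16.35
position: [0.5656, -0.14, 0.2184]
tool_rot: [1.086, 1.283, -1.086]
ft_force: [-1.1, 1.4, 4.5]
grip_width: 0.158
t 16.35 pos [ 0.5656 -0.14    0.2184] q [ 0.63  0.39 -0.51  1.81  0.22  1.    0.19] grip 0.158
xaxis [ 0.    -0.001 -1.   ] yawY 0.166 F [-1.1  1.4  4.5] M [ 0.11  0.46 -0.03]
time: 16.55
position: [0.5656, -0.1399, 0.2184]
tool_rot: [1.085, 1.283, -1.086]
ft_force: [-3.3, -0.1, 9.3]
grip_width: 0.158
t 16.55 pos [ 0.5656 -0.1399  0.2184] q [ 0.63  0.39 -0.51  1.81  0.22  1.    0.19] grip 0.158
xaxis [-0.    -0.001 -1.   ] yawY 0.166 F [-3.3 -0.1  9.3] M [ 0.17  0.81 -0.02]
```

```bash
python3 -m creep '[[0.7,0,0,0,0,0,10],[0,0,0,0,0,0,10]]' 50; sh st.sh
python3 -c "
from h import *
cam('scene','pics/s5.png')
a=cv2.imread('pics/s5.png')[190:290,170:270]
cv2.imwrite('pics/z8.png',cv2.resize(a,(500,500),interpolation=cv2.INTER_CUBIC))"
```

```text
time: 16.75
position: [0.5657, -0.1399, 0.2183]
tool_rot: [1.085, 1.283, -1.087]
ft_force: [-6.3, 0.9, 14.8]
grip_width: 0.158
t 16.75 pos [ 0.5657 -0.1399  0.2183] q [ 0.63  0.39 -0.51  1.81  0.22  1.    0.19] grip 0.158
xaxis [-0.    -0.001 -1.   ] yawY 0.166 F [-6.3  0.9 14.8] M [0.23 1.2  0.02]
```

View pics/z8.png

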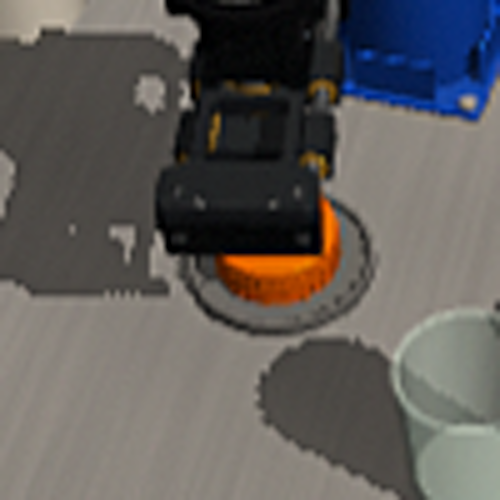

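The cap sits inside the rim with its front clear. I'll ease off the press and release.

```bash
python3 -m creep '[[-1.5,0,0,0,0,0,10],[0,0,0,0,0,0,10]]' 5; sh st.sh
python3 -m creep '[[0,0,0,0,0,0,18],[0,0,0,0,0,0,22],[0,0,0,0,0,0,30],[0,0,0,0,0,0,40],[0,0,0,0,0,0,50]]' 5; sh st.sh
python3 -m creep '[[0,0,0,0,0,0,60],[0,0,0,0,0,0,60],[0,0,0,0,0,0,60]]' 5; sh st.sh
```

```text
time: 17.0
position: [0.5657, -0.1401, 0.2183]
tool_rot: [1.086, 1.282, -1.086]
ft_force: [-2.4, 1.3, 5.6]
grip_width: 0.156
t 17.0 pos [ 0.5657 -0.1401  0.2183] q [ 0.63  0.39 -0.51  1.81  0.22  1.    0.19] grip 0.156
xaxis [ 0.001 -0.    -1.   ] yawY 0.166 F [-2.4  1.3  5.6] M [ 0.1   0.28 -0.05]
time: 17.5
position: [0.5654, -0.1401, 0.2173]
tool_rot: [1.086, 1.283, -1.086]
ft_force: [-0.4, -0.0, 0.1]
grip_width: 0.443
t 17.5 pos [ 0.5654 -0.1401  0.2173] q [ 0.63  0.39 -0.51  1.81  0.22  1.    0.19] grip 0.443
xaxis [-0.  0. -1.] yawY 0.166 F [-0.4 -0.   0.1] M [ 0.01 -0.11  0.03]
time: 17.8
position: [0.5654, -0.1401, 0.2175]
tool_rot: [1.086, 1.283, -1.086]
ft_force: [0.2, 0.9, 0.2]
grip_width: 0.666
t 17.8 pos [ 0.5654 -0.1401  0.2175] q [ 0.63  0.39 -0.51  1.81  0.22  1.    0.19] grip 0.666
xaxis [-0. -0. -1.] yawY 0.166 F [0.2 0.9 0.2] M [-0.03 -0.1  -0.03]
```

```bash
python3 -m creep '[[-15,0,0,0,0,0,60],[-30,0,0,0,0,0,60],[-40,0,0,0,0,0,60],[-40,0,0,0,0,0,60],[-40,0,0,0,0,0,60]]' 5
python3 -m creep '[[-20,0,0,0,0,0,60],[0,0,-45,0,0,0,60],[0,0,-45,0,0,0,60],[0,0,-45,0,0,0,60],[0,0,-45,0,0,0,60]]' 5
python3 -m creep '[[0,0,-45,0,0,0,60],[0,0,-45,0,0,0,60],[0,0,0,0,0,0,60],[0,0,0,0,0,0,60],[0,0,0,0,0,0,60]]' 5; sh st.sh
python3 -c "
from h import *
S=cam('scene','pics/s6.png');T=cam('top','pics/t6.png')
o=[]
for d,f in((S,'s'),(T,'t')):
    im=cv2.resize(d['img'][:,:,::-1],None,fx=6,fy=6,interpolation=cv2.INTER_CUBIC)
    for R,z,c in((.046,.009,(255,0,255)),(.034,.005,(0,0,255)),(.034,.030,(255,255,0))):
        x=(.5655,-.139) if R>.04 else (.5655,-.140)
        P=[[x[0]+R*np.cos(t),x[1]+R*np.sin(t),z] for t in np.linspace(0,6.3,60)]
        cv2.polylines(im,[((proj(d,P)+.5)*6).astype(int).reshape(-1,1,2)],False,c,1)
    u=(proj(d,[[.5655,-.139,.01]])[0]*6).astype(int)
    o.append(cv2.resize(im[u[1]-210:u[1]+210,u[0]-210:u[0]+210],(400,400)))
cv2.imwrite('pics/z9.png',np.hstack(o))"
```

```text
time: 18.3
position: [0.5652, -0.1397, 0.3854]
tool_rot: [1.086, 1.282, -1.085]
ft_force: [0.3, -0.3, -0.1]
grip_width: 0.691
time: 18.8
position: [0.535, 0.0394, 0.4039]
tool_rot: [1.086, 1.281, -1.085]
ft_force: [0.3, 0.5, 0.6]
grip_width: 0.688
time: 19.3
position: [0.5211, 0.125, 0.403]
tool_rot: [1.087, 1.281, -1.087]
ft_force: [0.2, -0.8, 0.7]
grip_width: 0.689
t 19.3 pos [0.5211 0.125  0.403 ] q [ 0.4   0.13 -0.74  1.72  0.09  1.33 -0.19] grip 0.689
xaxis [ 0.001 -0.001 -1.   ] yawY 0.164 F [ 0.2 -0.8  0.7] M [ 0.01 -0.16  0.01]
```

View pics/z9.png

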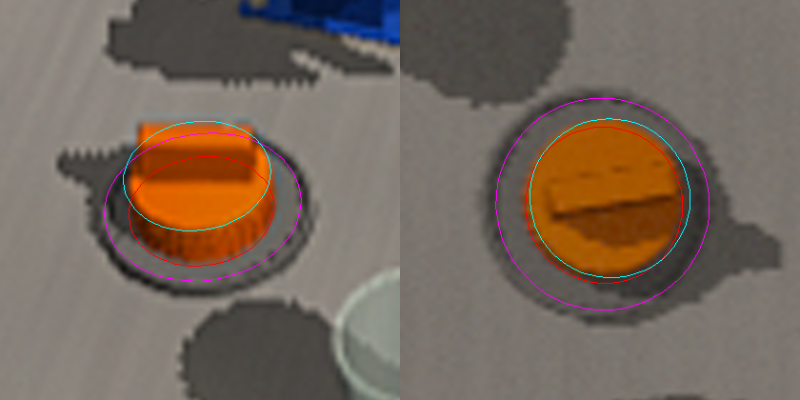

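View pics/s6.png

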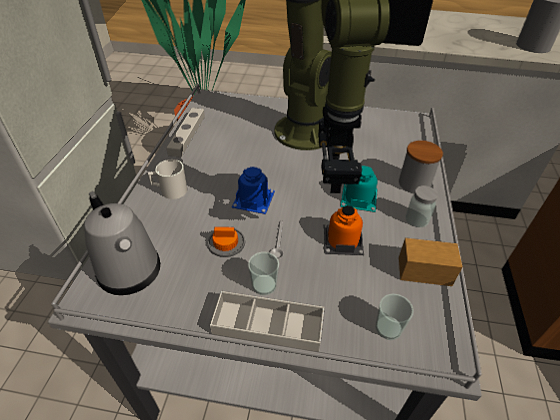

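The cap lies upright and flat, with grey floor visible all round it inside the rim. Nothing else has moved and the gripper is clear. Handing in.

```bash
python3 -c "
from bench import ctrl
print(ctrl.close_job())"
```

```text
the job is handed in; nothing more can be done
None
```

The orange tin's cap is unscrewed and lies open side down in the lid rest. I handed the job in at about 19.4 s; `close_job` gives no verdict.

- **Unscrewing:** I turned the cap clockwise about 1.08 rad. The vertical moment I read stayed at or below about 0.32 N m. Near 1.0 rad it fell to about 0.04 N m and the cap rose slightly. I eased back 0.02 rad without reaching the stop.
- **Lifting:** A gentle lift showed only about the cap's weight (1 to 2 N). While turning I pulled upwards with up to about 9 N because I raised the tool slightly too fast, and I then corrected that.
- **Setting down:** The cap touched down at a tool height of 0.2184 m, about 1 mm above what I had predicted. I pressed with at most about 15 N, then released.
- **Last checks:** In both camera views the cap is upright and flat inside the recess, with floor visible all round. It looks 2 to 3 mm off my predicted outline, against about 12 mm of slack. The other objects look unmoved in the scene view, and the force readings with the gripper clear were about zero.

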